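Check-weigh the finished driver modules

ROBOT

A 7-joint arm with a two-finger parallel gripper is mounted at the origin on the work surface. World frame = base frame: x ahead of the robot, y to its left, z up, the work surface at z = 0. Lengths are in m, angles in rad, forces in N, time in s.
With the tool pointing down it reaches from about 0.4 to 0.85 m from the base axis. Payload 4.5 kg.
Tool frame: the origin (TCP) lies at the very end of the fingers, on their centre line; the grasp point (between the pads) lies 19 mm behind it; z points along the fingers, y is the line along which they close (so a half turn about z gives the same grasp; the last joint's range is limited). The gripper opens to 88 mm and grips with 3 to 60 N. Pads are 18 mm wide; open, the fingers measure 123 mm over their backs; the gripper's body (75 mm by 187 mm) begins 45 mm behind the grasp point.
Start: joints at [-1.245, 0.689, -0.195, 1.565, 0.157, 0.902, -0.215], TCP at [0.18, 0.599, 0.239] pointing down, gripper open.
Joint ranges: [-3.01, 3.01], [-0.46, 2.08], [-1.47, 1.51], [0.13, 2.56], [-1, 4.14], [0.04, 2.09], [-2.66, 2.66]. Speed limits (rad/s): [2.57, 2.57, 3.14, 3.14, 3.14, 3.14, 3.14].

INTERFACE

Orientations are given as a unit quaternion [w, x, y, z].
In Python, from station import * gives the robot as it stands.
- The arm moves only by the tool move_arm, never from a script. Its argument "plan" is a list that holds one entry, the list of rows, each a list of 6 numbers: the shift along the tool's x, y, z in mm, then the turn, a rotation vector about the tool's x, y, z in rad. A call has 1 to 20 rows; each row is the pose to reach, as a shift and turn from the pose commanded when the call began, along the tool's axes at that moment; what a row does not reach only later rows make up. A row lasts 1/8 s, in which the tool goes at most 62.5 mm and 10.7 degrees, less where a joint would pass 70% of its speed; a pose out of reach is approached as far as the arm can. A call with a gripper value outside its range is refused whole. "jaw" is the finger opening in mm, from 0 to 88.1, set as the call begins (left out, the last holds). The fingers move at their own pace and stop on an object; "newtons" is the grip in N (left out, the last holds). Time passes only in rows, so rows that repeat a pose let the fingers close. It gives the time, the measured TCP pose, the force, the opening and the grip force at its end, in the units of the state.
- get_obs(): the state, without advancing time (a new reading comes with each control period).
- grab_frame(name): name is "side" or "top"; returns a dict with "img" (420x560x3 uint8, red, green, blue), "range_z" (420x560 float32, m along the optical axis (not along the pixel's ray), 0 where there is no reading), "intrinsics" (3x3 intrinsics, pixels), "T" (4x4, takes a point from camera to world coordinates). Camera axes: x right, y down, z forward; pixel columns grow to the right and rows downward; lengths in m; the calibration is good to about 2 mm. A picture is of the moment at which its call begins.
- sign_off(): hands the job in; it is judged then, once.
The state is a dict: "clock": time; "joint_pos": joint angles; "joint_vel": joint speeds; "joint_efforts": joint torques, N m; "tool_pos": TCP position; "ee_rot": TCP orientation; "wrist_force": force on the tool from outside, world axes, zero at the start; "moment": the same for the moment, N m; "gripper_width": finger opening in m; "gripper_force": force on a finger pad.
Only numpy, scipy, OpenCV 4.12 (cv2) and the standard library are available. Lean on these libraries where they do the work, as an engineer would, in place of code of your own. Each camera call takes 0.05 s, during which the arm holds its last target. There are 200 camera calls.

TASK

Check-weigh the batch of driver modules on the bench scale: pull the transit lock cap fully up, and with the pan still empty press on/off and then zero; then lay all the modules flat on the pan, and with them all there press total and then print. Move all the modules into the outgoing tray, lying flat and side by side, press on/off again to switch off, and only then push the lock cap fully down. Press keys one at a time and fully and stay off the erase key at the right end of the row.

Things in the scene. Friction and masses are not known exactly. Their poses are not given: they have to be found in the camera images.
- scale: bench scale, fixed: white body 260 x 260 mm, its deck 50 mm above the table; origin at the centre of the underside, x from front (keys, nearest the robot) to back, y left, z up. Five alike square grey keys (22 x 22 mm, 8 mm proud of the deck) in a row at x = -0.100, y = 0.104, 0.066, 0.028, -0.010, -0.048 (left to right); lock cap at the right front corner; steel pan behind them
- pan (a point): centre of the pan's floor (58 mm above the table at 35 mm behind the scale's centre); axes as the scale's. The flat floor is 170 (x) x 240 (y) mm with a 4 mm thick rim 6 mm high
- lock (a joint): transit lock: plain ribbed steel cap, diameter 24 mm, at x = -0.098, y = -0.102 in the scale's frame; slides straight up and down. 0 = pressed down (locked, 30 mm proud of the deck), 0.012 m = pulled fully up (unlocked; counts as up above 0.009). It is held by a tight fit: about 4 N moves it and it stays where it is left
- lock_top (a point): centre of the top face of the transit-lock cap (moves with it); 80 mm above the table when down
- key_power (a joint): the first key, counted from the left as the robot sees it: on/off. Value 0 = up, 0.005 m = fully down (spring return; it starts to give at 1.5 N, is fully down at 5 N, counts as pressed from 3.5 mm)
- key_power_top (a point): centre of the top face of the on/off key (it goes down with the key)
- key_zero (a joint): the second key, counted from the left as the robot sees it: zero. Value 0 = up, 0.005 m = fully down (spring return; it starts to give at 1.5 N, is fully down at 5 N, counts as pressed from 3.5 mm)
- key_zero_top (a point): centre of the top face of the zero key (it goes down with the key)
- key_sum (a joint): the third key, counted from the left as the robot sees it: total. Value 0 = up, 0.005 m = fully down (spring return; it starts to give at 1.5 N, is fully down at 5 N, counts as pressed from 3.5 mm)
- key_sum_top (a point): centre of the top face of the total key (it goes down with the key)
- key_print (a joint): the fourth key, counted from the left as the robot sees it: print. Value 0 = up, 0.005 m = fully down (spring return; it starts to give at 1.5 N, is fully down at 5 N, counts as pressed from 3.5 mm)
- key_print_top (a point): centre of the top face of the print key (it goes down with the key)
- key_erase: the fifth and rightmost key, next to the lock cap, made like the others: it erases the scale's settings and must not be pressed. Origin at its centre, 8 mm below its top face
- tray_in (a point): centre of the inner floor of the outgoing tray, a fixed open black tray of 220 (x) x 230 (y) x 30 mm outside, walls 4 mm thick, rim 30 mm above the table; x and y along its sides, z up. It stands on one side of the scale, the modules' mat on the other
- mat: grey work mat, fixed, 230 (x) x 210 (y) x 3 mm, where the modules lie at the start, with a small grey solder spool (30 mm wide, 26 mm high) near its middle; origin at the centre of its underside
- module_a: driver module: white board 66 (x) x 44 (y) x 4 mm, in its middle a finned aluminium heat sink 36 (x) x 38 (y) mm, 4 to 26 mm above the underside, at each x end a green terminal block 38 mm wide, 16 mm high; 80 to 140 g. Origin: centre of the underside, z up, x along the board. Grip across the heat sink's 38 mm (along y). Two or three of the four modules are present; absent ones read None
- module_b: another driver module, just like module_a
- module_c: another driver module, just like module_a
- module_d: another driver module, just like module_a
Mind the look-alikes: they are no part of the job. Leave any yellow look-alike of the module_a alone.

How it is judged:
On the way, in this order (a step that is already met when the one before it is completed fails the run):
1. the transit lock is pulled up while the pan is empty (value of joint lock above 0.009 m and horizontal distance between each of module_a, module_b, module_c, module_d and pan above 0.15 m), for 0.1 s.
2. on/off is pressed, alone, with the pan empty and the lock up (all of step 1 and value of joint key_power above 0.0035 m and value of joint each of key_zero, key_sum, key_print below 0.002 m), for 0.1 s.
3. zero is pressed, alone, with the pan empty and the lock up (all of step 1 and value of joint key_zero above 0.0035 m and value of joint each of key_power, key_sum, key_print below 0.002 m), for 0.1 s.
4. all modules lie flat and at rest on the pan (x of module_a in the frame of pan between -0.085 and 0.085 m and y of module_a in the frame of pan between -0.12 and 0.12 m and z of module_a in the frame of pan between -0.006 and 0.009 m and angle between each of module_a, module_b, module_c, module_d's own z axis and vertical below 0.2 rad and linear speed of each of module_a, module_b, module_c, module_d below 0.03 m/s and x of module_b in the frame of pan between -0.085 and 0.085 m and y of module_b in the frame of pan between -0.12 and 0.12 m and z of module_b in the frame of pan between -0.006 and 0.009 m and x of module_c in the frame of pan between -0.085 and 0.085 m and y of module_c in the frame of pan between -0.12 and 0.12 m and z of module_c in the frame of pan between -0.006 and 0.009 m and x of module_d in the frame of pan between -0.085 and 0.085 m and y of module_d in the frame of pan between -0.12 and 0.12 m and z of module_d in the frame of pan between -0.006 and 0.009 m and value of joint lock above 0.009 m), for 0.3 s.
5. total is pressed, alone, with all modules on the pan (all of step 4 and value of joint key_sum above 0.0035 m and value of joint each of key_power, key_zero, key_print below 0.002 m), for 0.1 s.
6. print is pressed, alone, with all modules on the pan (all of step 4 and value of joint key_print above 0.0035 m and value of joint each of key_power, key_zero, key_sum below 0.002 m), for 0.1 s.
7. all modules lie flat and at rest in the tray (x of module_a in the frame of tray_in between -0.105 and 0.105 m and y of module_a in the frame of tray_in between -0.11 and 0.11 m and z of module_a in the frame of tray_in between -0.006 and 0.012 m and angle between each of module_a, module_b, module_c, module_d's own z axis and vertical below 0.2 rad and linear speed of each of module_a, module_b, module_c, module_d below 0.03 m/s and x of module_b in the frame of tray_in between -0.105 and 0.105 m and y of module_b in the frame of tray_in between -0.11 and 0.11 m and z of module_b in the frame of tray_in between -0.006 and 0.012 m and x of module_c in the frame of tray_in between -0.105 and 0.105 m and y of module_c in the frame of tray_in between -0.11 and 0.11 m and z of module_c in the frame of tray_in between -0.006 and 0.012 m and x of module_d in the frame of tray_in between -0.105 and 0.105 m and y of module_d in the frame of tray_in between -0.11 and 0.11 m and z of module_d in the frame of tray_in between -0.006 and 0.012 m), for 0.3 s.
8. on/off is pressed again, alone, with all modules in the tray and the lock still up (all of step 7 and value of joint key_power above 0.0035 m and value of joint each of key_zero, key_sum, key_print below 0.002 m and value of joint lock above 0.009 m), for 0.1 s.
At the end, for the whole second after the job is handed in: every module present lies flat (within 0.2 rad) and at rest on the floor of the tray, none stacked or leaning (underside within 12 mm of the floor); the lock cap is down (below 3 mm); all keys are up (all of step 7 and value of joint lock below 0.003 m and value of joint each of key_power, key_zero, key_sum, key_print below 0.002 m); the robot touches nothing.
It fails at once if the erase key is pushed by the fingers (contact force between the fingers and key_erase above 2 N).
Of module_a, module_b, module_c, module_d only 2 to 3 are there at a start; the rules pass over those that are not, and their reading is None.
At some moment in a run one of module_a, module_b, module_c, module_d may be knocked a few centimetres aside while the robot is not near it.
It also fails if it takes over 210 s, if anything falls off the work surface, if the arm or the gripper's body presses on something with over 40 N, if the wrist force passes 120 N, or if a joint passes its speed limit or range.

## Working session

There is one attempt and no reset: what is moved stays moved. The work goes in short steps, Python scripts to look and compute and a tool call to move; the robot and the scene stay as the last step left them, time stands still between calls to the robot, and variables do not carry over. Pictures are saved under pics/ and viewed, at most 14 in all, crops included, and the job is handed in when it is done.

Besides the shell and the picture viewer there is one more tool, called after "Emit:" as a command line: name --argument value ..., lists and objects as JSON in quotes. move_arm: Moves the arm, as the interface text tells. Its arguments: {"type":"object","properties":{"plan":{"type":"array"},"jaw":{"type":"number"},"newtons":{"type":"number"}},"required":["plan"]}

```bash
ls; mkdir -p pics; python3 - <<'E'
from station import *
import cv2,numpy as np
for n in ("top","side"):
    f=grab_frame(n); cv2.imwrite(f"pics/{n}0.png",f["img"][:,:,::-1]); np.savez(f"/tmp/{n}0.npz",**f)
    print(n,f["intrinsics"],f["T"].round(3))
o=get_obs();print({k:np.round(v,3) for k,v in o.items()})
E
```

```text
pics
top [[402.81850755   0.         279.47154793]
 [  0.         402.81850755 213.39318946]
 [  0.           0.           1.        ]] [[ 0.011 -0.991  0.132  0.338]
 [-1.    -0.013 -0.013  0.064]
 [ 0.015 -0.132 -0.991  1.014]
 [ 0.     0.     0.     1.   ]]
side [[476.3079997    0.         274.68413418]
 [  0.         476.3079997  204.86660507]
 [  0.           0.           1.        ]] [[ 0.958 -0.162  0.236  0.152]
 [-0.286 -0.569  0.771 -0.848]
 [ 0.01  -0.806 -0.592  0.777]
 [ 0.     0.     0.     1.   ]]
{'clock': np.float64(0.1), 'joint_pos': array([-1.245,  0.69 , -0.194,  1.566,  0.157,  0.902, -0.215]), 'joint_vel': array([ 0.001, -0.002, -0.   , -0.002, -0.   , -0.001,  0.   ]), 'joint_efforts': array([-3.0000e-03, -5.2850e+01, -1.2710e+00, -1.5384e+01, -5.3000e-02,
        2.0000e-03,  0.0000e+00]), 'tool_pos': array([0.18 , 0.598, 0.238]), 'ee_rot': array([-0.   ,  0.145,  0.989, -0.001]), 'wrist_force': array([-0.726,  0.298,  0.094]), 'moment': array([-0.006,  0.087,  0.003]), 'gripper_force': np.float64(0.0), 'gripper_width': np.float64(0.088)}
```

View pics/top0.png

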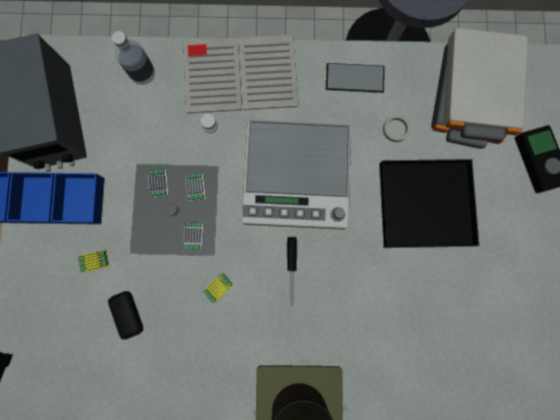

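View pics/side0.png

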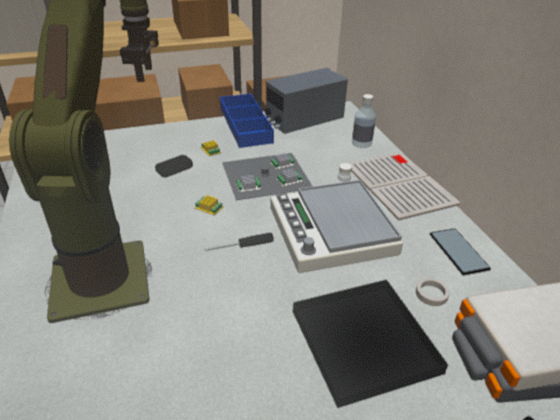

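Top view: mat around (175,210) with three modules at (158,183), (195,187), (193,235) and the spool at (173,210). Scale at (297,175), keys along row v≈212 from u≈252 to 316, lock cap (338,213), black tray (430,203). The yellow look-alikes are at (93,261) and (218,288).

```bash
cat > h.py <<'E'
import numpy as np,cv2
from scipy.spatial.transform import Rotation as R
def plane(f,uv,z):
    uv=np.atleast_2d(uv).astype(float);K=f["intrinsics"];T=f["T"]
    d=np.c_[(uv-K[:2,2])/[K[0,0],K[1,1]],np.ones(len(uv))]@T[:3,:3].T
    return T[:3,3]+d*((z-T[2,3])/d[:,2])[:,None]
def cloud(f):
    v,u=np.indices(f["range_z"].shape);K=f["intrinsics"];d=f["range_z"]
    p=np.stack([(u-K[0,2])/K[0,0]*d,(v-K[1,2])/K[1,1]*d,d],-1)
    return p@f["T"][:3,:3].T+f["T"][:3,3]
def proj(f,p):
    q=(np.atleast_2d(p)-f["T"][:3,3])@f["T"][:3,:3]; q=q@f["intrinsics"].T
    return q[:,:2]/q[:,2:]
E
python3 - <<'E'
from h import *
f=dict(np.load("/tmp/top0.npz")); im=f["img"]; P=cloud(f)
# depth sanity
for n,(u,v) in dict(table=(297,330),mat=(145,240),pan=(297,160),tray=(430,203),lock=(338,213)).items(): print(n,P[v-1:v+2,u-1:u+2].reshape(-1,3).mean(0).round(4))
def rect(mask,z,name,minA):
    c,_=cv2.findContours(mask.astype(np.uint8),cv2.RETR_EXTERNAL,cv2.CHAIN_APPROX_NONE)
    for k in c:
        if cv2.contourArea(k)<minA: continue
        w=plane(f,k[:,0,:],z)[:,:2]*1000
        r=cv2.minAreaRect(w.astype(np.float32)); print(name,np.round(r[0],1),np.round(r[1],1),round(r[2],2),z)
Z=P[...,2]
box=np.zeros(Z.shape,bool);box[105:240,232:365]=1
rect((Z>0.03)&box,0.05,"scale",2000)
box[:]=0;box[150:255,370:490]=1
rect(((im.max(-1)<60)&box),0.03,"tray",2000)
hsv=cv2.cvtColor(im,cv2.COLOR_RGB2HSV)
g=(hsv[...,0]>40)&(hsv[...,0]<90)&(hsv[...,1]>90)
g[:155]=0;g[260:]=0;g[:,:128]=0;g[:,222:]=0
n,l,s,c=cv2.connectedComponentsWithStats(g.astype(np.uint8))
for i in range(1,n): print(s[i],c[i].round(1),plane(f,c[i],0.019)[0].round(4))
box[:]=0;box[155:258,128:222]=1
m=(Z>0.012)&box
n,l,s,c=cv2.connectedComponentsWithStats(m.astype(np.uint8))
for i in range(1,n): print('H',s[i],c[i].round(1),np.median(P[l==i],0).round(4),P[l==i].max(0).round(3))
big=lambda a:cv2.resize(a[:,:,::-1],None,fx=6,fy=6,interpolation=cv2.INTER_CUBIC)
cv2.imwrite("pics/mods.png",big(im[160:260,125:225])); cv2.imwrite("pics/keys.png",big(im[190:235,235:360]))
E
```

```text
table [ 0.1855  0.0049 -0.0006]
mat [0.4012 0.3865 0.0026]
pan [0.5973 0.0105 0.058 ]
tray [ 0.5043 -0.3331  0.0039]
lock [ 0.4651 -0.0852  0.0803]
scale [566.3  10.3] [258.2 261.3] 88.01 0.05
tray [ 501.4 -318.2] [217.3 234.2] 1.64 0.03
[149 171   2   3   4] [149.2 172.2] [0.5706 0.38   0.019 ]
[152 170   9   4  24] [155.8 171.7] [0.5723 0.3638 0.019 ]
[162 170   2   3   6] [162.5 171. ] [0.5743 0.347  0.019 ]
[190 173  11   5  32] [194.9 175.3] [0.5643 0.2653 0.019 ]
[186 175   2   3   5] [186.4 176.2] [0.5618 0.2865 0.019 ]
[154 191   8   4  21] [157.5 192.9] [0.5183 0.3566 0.019 ]
[164 191   2   3   6] [164.5 192. ] [0.5207 0.3394 0.019 ]
[151 193   1   2   2] [151.  193.5] [0.5164 0.3728 0.019 ]
[192 195   4   4  12] [193.1 196.8] [0.5097 0.2677 0.019 ]
[197 195   6   3  14] [199.2 196.1] [0.5114 0.2524 0.019 ]
[189 197   2   2   3] [189.3 197.7] [0.5072 0.2769 0.019 ]
[186 222   2   4   7] [186.4 223.4] [0.4424 0.2815 0.019 ]
[190 223   2   3   6] [190.5 224. ] [0.4411 0.2713 0.019 ]
[194 223   4   3  10] [195.2 223.9] [0.4415 0.2598 0.019 ]
[199 223   2   4   8] [199.5 224.5] 
[... 2655 characters left out ...]
 1   1   1] [172. 237.] [0.3381 0.0643 1.0145] [0.338 0.064 1.014]
H [175 236   1   1   1] [175. 236.] [0.3381 0.0643 1.0145] [0.338 0.064 1.014]
H [131 240   1   1   1] [131. 240.] [0.3381 0.0643 1.0145] [0.338 0.064 1.014]
H [221 240   1   1   1] [221. 240.] [0.3381 0.0643 1.0145] [0.338 0.064 1.014]
H [134 242   1   1   1] [134. 242.] [0.3381 0.0643 1.0145] [0.338 0.064 1.014]
H [184 244  16   5  65] [191.5 245.9] [0.3869 0.2679 0.018 ] [0.392 0.286 0.023]
H [162 247   1   1   1] [162. 247.] [0.3381 0.0643 1.0145] [0.338 0.064 1.014]
H [166 246   1   1   1] [166. 246.] [0.3381 0.0643 1.0145] [0.338 0.064 1.014]
H [208 252   1   1   1] [208. 252.] [0.3381 0.0643 1.0145] [0.338 0.064 1.014]
```

View pics/mods.png

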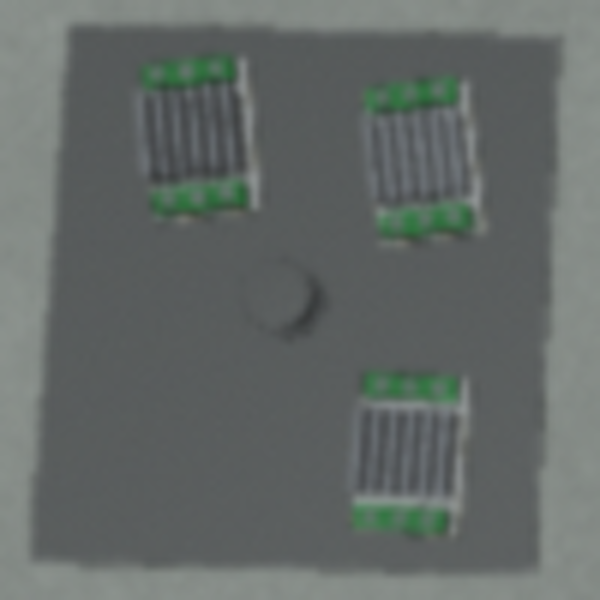

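View pics/keys.png

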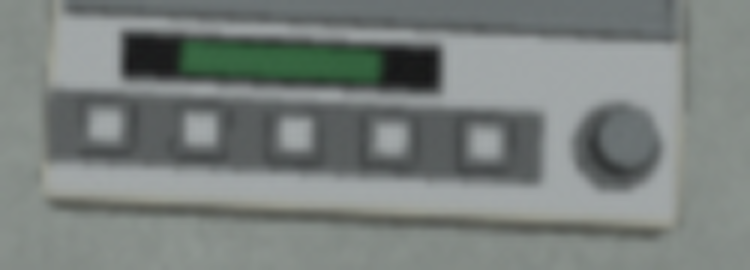

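The module crop shows three white boards with green blocks at their upper and lower ends, at crop (195,138), (425,158), (408,452), and the spool at (283,298). The key crop shows five keys from (105,126) to (487,143) and the cap at (627,140). Now I'll write a helper for exact poses and move rows.

```bash
cat >> h.py <<'E'
SC=np.array([.5663,.0103]);SY=np.radians(-1.99)   # scale pose
TR=np.array([.5014,-.3182]);TY=np.radians(1.64)   # tray pose
def rot(a): return np.array([[np.cos(a),-np.sin(a)],[np.sin(a),np.cos(a)]])
def sc(x,y): return SC+rot(SY)@[x,y]
def tr(x,y): return TR+rot(TY)@[x,y]
def modules(f,lo,hi,zmin,zmax=.12):
    "raised parts in world box lo..hi: centre, size, yaw of long side"
    P=cloud(f); ok=(f["range_z"]>0)&(P[...,2]>zmin)&(P[...,2]<zmax)
    ok&=(P[...,:2]>lo).all(-1)&(P[...,:2]<hi).all(-1)
    n,l,s,c=cv2.connectedComponentsWithStats(cv2.morphologyEx(ok.astype(np.uint8),cv2.MORPH_CLOSE,np.ones((5,5))))
    out=[]
    for i in range(1,n):
        q=P[(l==i)&ok]
        if len(q)<40: continue
        (c0,(w,h),a)=cv2.minAreaRect((q[:,:2]*1000).astype(np.float32))
        if w<h: w,h,a=h,w,a+90
        a=(a+90)%180-90
        out.append((np.round(c0,1),round(w),round(h),round(a,1),round(float(q[:,2].max()),3)))
    return out
def go(o,*wp):
    "rows for waypoints (x,y,z,yaw of tool y in deg, rows); tool pointing down"
    w,*v=o["ee_rot"]; R0=R.from_quat([*v,w]); p0=np.array(o["tool_pos"])
    for x,y,z,yaw,n in wp:
        yd=(R0.apply([0,1,0])); cur=np.degrees(np.arctan2(yd[1],yd[0]))
        a=np.radians(yaw); Y=np.array([np.cos(a),np.sin(a),0]);Z=np.array([0,0,-1.])
        Rt=R.from_matrix(np.c_[np.cross(Y,Z),Y,Z])
        print(n,"x",(R0.inv().apply(np.array([x,y,z])-p0)*1000).round(1).tolist(),(R0.inv()*Rt).as_rotvec().round(3).tolist())
E
python3 - <<'E'
from h import *
from station import *
f=dict(np.load("/tmp/top0.npz")); s=dict(np.load("/tmp/side0.npz"))
for g,n in((f,'top'),(s,'side')):
    for m in modules(g,[.34,.2],[.62,.42],.012): print(n,m)
for i,u in enumerate([(105,126),(200,129),(294,133),(390,138),(487,143)]): print(plane(f,np.array(u)/6+[235,190]-.4,.058)[0].round(4), sc(-.1,[.104,.066,.028,-.01,-.048][i]).round(4))
print(plane(f,np.array([627,140])/6+[235,190]-.4,.08)[0].round(4),sc(-.098,-.102))
P=cloud(f);m=(P[...,2]>.074)&(P[...,2]<.09)&(abs(P[...,0]-.467)<.05)&(abs(P[...,1]+.09)<.05);print("cap",m.sum(),P[m].mean(0).round(4))
P=cloud(s);m=(P[...,2]>.077)&(P[...,2]<.09)&(abs(P[...,0]-.467)<.05)&(abs(P[...,1]+.09)<.05);print("cap side",m.sum(),P[m].mean(0).round(4))
for x,y in((.4,-.15),(.62,-.15)):pass
o=get_obs(); c=sc(-.098,-.102)
go(o,(.3,.5,.25,30,8),(*c,.16,-2,12)); go(o,(*c,.16,178,12))
E
```

```text
top (array([545.7, 360.3]), 64, 39, 7.9, 0.034)
top (array([537.6, 265.9]), 65, 39, 8.4, 0.032)
top (array([477.4, 319.5]), 28, 27, -39.8, 0.032)
top (array([413.8, 266. ]), 64, 39, -3.4, 0.033)
side (array([517.9, 349.4]), 127, 56, 20.4, 0.034)
side (array([535.6, 265.7]), 65, 42, 7.2, 0.034)
side (array([412. , 266.5]), 65, 45, -2.7, 0.033)
[0.4712 0.1174 0.058 ] [0.47   0.1177]
[0.4705 0.0795 0.058 ] [0.4687 0.0797]
[0.4694 0.0419 0.058 ] [0.4673 0.0418]
[0.4679 0.0036 0.058 ] [0.466  0.0038]
[ 0.4664 -0.0353  0.058 ] [ 0.4647 -0.0342]
[ 0.4653 -0.0878  0.08  ] [ 0.46481715 -0.08823543]
cap 82 [ 0.4659 -0.0879  0.0793]
cap side 63 [ 0.4648 -0.0887  0.0798]
8 x [-143.4, -59.3, -11.9] [-0.001, 0.001, 0.756]
12 x [-470.4, -575.2, 79.0] [-0.001, 0.001, 1.314]
12 x [-470.4, -575.2, 79.0] [-0.001, -0.001, -1.828]
```

Emit:
move_arm --plan '[[[-316,-218,0,0,0,0.6],[-316,-218,0,0,0,0.6],[-316,-218,0,0,0,0.6],[-316,-218,0,0,0,0.6],[-316,-218,0,0,0,0.6],[-316,-218,0,0,0,0.6],[-316,-218,0,0,0,0.6],[-470,-575,79,0,0,1.314],[-470,-575,79,0,0,1.314],[-470,-575,79,0,0,1.314],[-470,-575,79,0,0,1.314],[-470,-575,79,0,0,1.314],[-470,-575,79,0,0,1.314],[-470,-575,79,0,0,1.314],[-470,-575,79,0,0,1.314],[-470,-575,79,0,0,1.314],[-470,-575,79,0,0,1.314],[-470,-575,79,0,0,1.314]]]' --jaw 44 --newtons 30

```text
clock: 2.35
tool_pos: [0.4647, -0.086, 0.1599]
ee_rot: [-0.0, 0.719, 0.695, 0.0]
wrist_force: [0.7, 1.0, 0.3]
gripper_width: 0.0441
gripper_force: 0.0
```

Emit:
move_arm --plan '[[[-2,1,50,0,0,0],[-2,1,80,0,0,0],[-2,1,104,0,0,0],[-2,1,104,0,0,0],[-2,1,104,0,0,0],[-2,1,104,0,0,0]]]'

```text
clock: 3.1
tool_pos: [0.4661, -0.0893, 0.0567]
ee_rot: [0.001, 0.719, 0.695, 0.001]
wrist_force: [0.0, 0.3, 0.0]
gripper_width: 0.0437
gripper_force: 0.0
```

Emit:
move_arm --plan '[[[0,0,0,0,0,0],[0,0,0,0,0,0],[0,0,0,0,0,0],[0,0,0,0,0,0],[0,0,0,0,0,0],[0,0,0,0,0,0]]]' --jaw 10 --newtons 35

```text
clock: 3.85
tool_pos: [0.4666, -0.0894, 0.0561]
ee_rot: [0.001, 0.719, 0.695, 0.001]
wrist_force: [3.0, 0.8, 6.6]
gripper_width: 0.0233
gripper_force: 35.0
```

Emit:
move_arm --plan '[[[0,0,-5,0,0,0],[0,0,-9,0,0,0],[0,0,-13,0,0,0],[0,0,-13,0,0,0],[0,0,-13,0,0,0],[0,0,-13,0,0,0]]]'

```text
clock: 4.6
tool_pos: [0.4665, -0.0894, 0.0684]
ee_rot: [0.001, 0.719, 0.695, 0.001]
wrist_force: [6.3, 0.0, -10.5]
gripper_width: 0.0232
gripper_force: 35.0
```

Emit:
move_arm --plan '[[[0,0,0,0,0,0],[0,0,0,0,0,0],[0,0,0,0,0,0],[0,0,0,0,0,0],[0,0,-30,0,0,0],[0,0,-60,0,0,0],[0,0,-60,0,0,0],[0,0,-60,0,0,0]]]' --jaw 44

```text
clock: 5.6
tool_pos: [0.465, -0.0892, 0.1283]
ee_rot: [-0.0, 0.719, 0.695, -0.0]
wrist_force: [-0.3, 0.0, -0.2]
gripper_width: 0.0441
gripper_force: 0.0
```

```bash
python3 - <<'E'
from h import *
from station import *
s=grab_frame("side")
P=cloud(s);m=(P[...,2]>.083)&(P[...,2]<.1)&(abs(P[...,0]-.467)<.02)&(abs(P[...,1]+.089)<.02);print("cap side",m.sum(),P[m].mean(0).round(4),np.median(P[m][:,2]))
v,u=np.nonzero(m);print(u.mean(),v.mean(),proj(s,[.466,-.089,.092]))
cv2.imwrite("pics/lock.png",cv2.resize(s["img"][160:300,230:430,::-1],None,fx=4,fy=4))
o=get_obs(); c=sc(-.099,.104)
go(o,(*c,.13,-2,8),(*c,.07,-2,8))
E
```

```text
cap side 84 [ 0.4643 -0.0912  0.0904] 0.09123207523569477
308.70238095238096 237.1904761904762 [[309.13861087 235.90449876]]
8 x [206.9, -1.1, -2.0] [-0.002, -0.0, 0.0]
8 x [206.9, -1.0, 58.0] [-0.002, -0.0, 0.0]
```

View pics/lock.png

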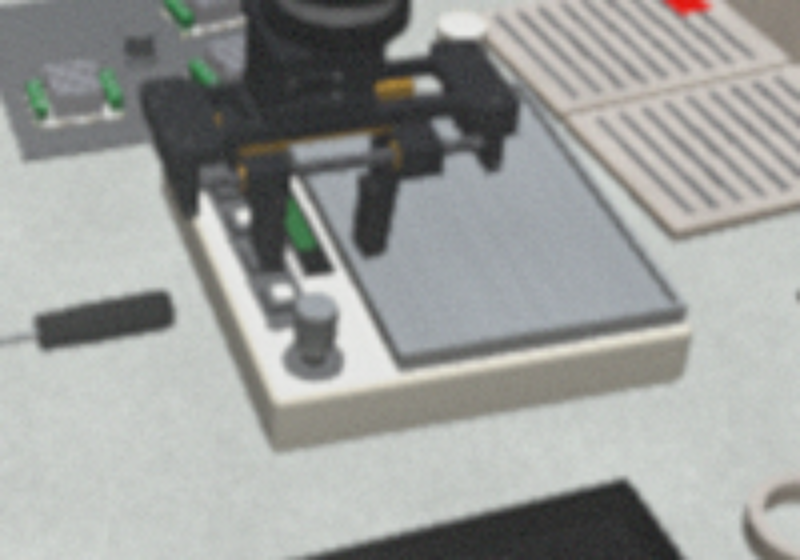

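The lock cap stands up at crop (316,320), its top measured at about 91 mm. Next I press on/off.

Emit:
move_arm --plan '[[[60,0,0,0,0,0],[120,0,0,0,0,0],[180,0,0,0,0,0],[207,-1,0,0,0,0],[207,-1,30,0,0,0],[207,-1,58,0,0,0],[207,-1,58,0,0,0],[207,-1,58,0,0,0]]]' --jaw 0

```text
clock: 6.65
tool_pos: [0.4716, 0.1174, 0.0708]
ee_rot: [-0.0, 0.719, 0.694, -0.0]
wrist_force: [0.9, 0.2, 0.8]
gripper_width: 0.0008
gripper_force: 0.0
```

Emit:
move_arm --plan '[[[0,0,12,0,0,0],[0,0,16,0,0,0],[0,0,18,0,0,0],[0,0,18,0,0,0],[0,0,18,0,0,0],[0,0,18,0,0,0]]]'

```text
clock: 7.4
tool_pos: [0.4725, 0.1177, 0.0534]
ee_rot: [0.0, 0.719, 0.695, 0.001]
wrist_force: [1.0, -0.3, 7.2]
gripper_width: 0.0005
gripper_force: 3.4
```

Emit:
move_arm --plan '[[[0,0,-18,0,0,0],[0,0,-18,0,0,0],[-38,-2,-18,0,0,0],[-38,-2,-18,0,0,0],[-38,-2,-18,0,0,0],[-38,-2,-6,0,0,0],[-38,-2,-2,0,0,0],[-38,-2,0,0,0,0],[-38,-2,0,0,0,0],[-38,-2,0,0,0,0],[-38,-2,0,0,0,0]]]'

```text
clock: 8.78
tool_pos: [0.4687, 0.0808, 0.0534]
ee_rot: [-0.0, 0.719, 0.695, 0.001]
wrist_force: [-1.2, 2.3, 11.5]
gripper_width: 0.0003
gripper_force: 5.9
```

Emit:
move_arm --plan '[[[0,0,-60,0,0,0],[0,0,-110,0,0,0],[0,0,-110,0,0,0],[0,0,-110,0,0,0]]]' --jaw 60

```text
clock: 9.28
tool_pos: [0.4677, 0.0799, 0.1622]
ee_rot: [-0.0, 0.719, 0.695, -0.0]
wrist_force: [-0.9, 0.8, -0.2]
gripper_width: 0.0384
gripper_force: 0.0
```

```bash
python3 - <<'E'
from h import *
from station import *
f=grab_frame("top")
M=modules(f,[.34,.2],[.66,.46],.012)
for m in M:print(m)
o=get_obs();print(o["tool_pos"],o["joint_pos"].round(2))
c,a=M[-1][0]/1000,M[-1][3]
go(o,(*c,.12,90+a,8),(*c,.009,90+a,8)) 
go(o,(*c,.12,a-90,8))
E
```

```text
(array([546.4, 360.3]), 65, 39, 9.0, 0.033)
(array([537.7, 265.8]), 65, 39, 9.2, 0.032)
(array([477.5, 319.7]), 28, 27, -40.7, 0.035)
[0.46738679 0.07978805 0.16166405] [-0.32  0.63  0.09  2.09 -0.13  0.42 -0.16]
8 x [240.1, 2.0, 41.6] [-0.002, -0.001, -0.895]
8 x [240.2, 2.2, 152.6] [-0.002, -0.001, -0.895]
8 x [240.1, 2.0, 41.6] [-0.001, 0.003, 2.247]
```

```bash
python3 - <<'E'
from h import *
from station import *
f=grab_frame("top");cv2.imwrite("pics/t2.png",f["img"][100:330,60:380,::-1].repeat(2,0).repeat(2,1))
E
```

```text
(no output)
```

View pics/t2.png

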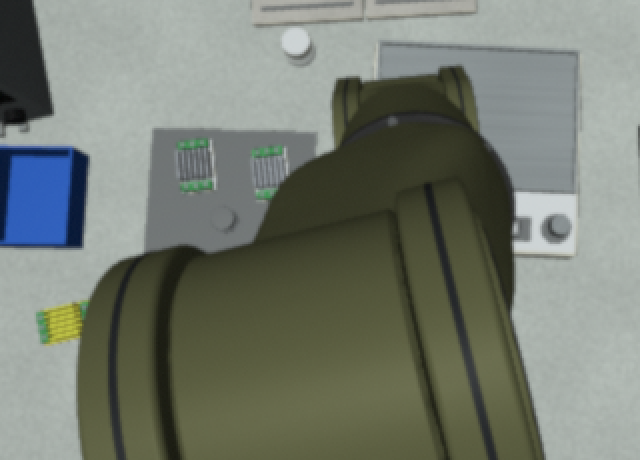

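The arm hides the near module here, but the other two haven't moved: upper-left at crop (195,163) and right at (268,172). I'll take the right one first.

```bash
python3 - <<'E'
from h import *
from station import *
o=get_obs()
go(o,(.5377,.2658,.12,98.5,8),(.5377,.2658,.011,98.5,8))
E
```

```text
8 x [188.5, 64.0, 41.1] [-0.003, -0.002, -1.754]
8 x [188.6, 64.3, 150.1] [-0.003, -0.002, -1.754]
```

Emit:
move_arm --plan '[[[188,64,0,0,0,-1.754],[188,64,0,0,0,-1.754],[188,64,0,0,0,-1.754],[188,64,0,0,0,-1.754],[188,64,20,0,0,-1.754],[188,64,41,0,0,-1.754],[188,64,41,0,0,-1.754],[188,64,41,0,0,-1.754],[188,64,41,0,0,-1.754],[188,64,41,0,0,-1.754],[188,64,41,0,0,-1.754],[188,64,90,0,0,-1.754],[188,64,125,0,0,-1.754],[188,64,140,0,0,-1.754],[188,64,150,0,0,-1.754],[188,64,150,0,0,-1.754],[188,64,150,0,0,-1.754]]]'

```text
clock: 11.5
tool_pos: [0.5396, 0.2658, 0.0138]
ee_rot: [0.001, -0.074, 0.997, 0.0]
wrist_force: [0.2, 0.5, -0.2]
gripper_width: 0.0599
gripper_force: 0.0
```

Emit:
move_arm --plan '[[[0,0,0,0,0,0],[0,0,0,0,0,0],[0,0,0,0,0,0],[0,0,0,0,0,0],[0,0,0,0,0,0],[0,0,0,0,0,0]]]' --jaw 30 --newtons 25

```text
clock: 12.25
tool_pos: [0.5391, 0.2656, 0.0132]
ee_rot: [0.0, -0.074, 0.997, 0.0]
wrist_force: [-0.4, -0.5, 4.3]
gripper_width: 0.0379
gripper_force: 25.0
```

```bash
python3 - <<'E'
from h import *
from station import *
o=get_obs();print(o["tool_pos"],o["gripper_width"],o["gripper_force"])
c=sc(.035+.043,-.055);z=.058+o["tool_pos"][2]-.003; print(z)
go(o,(*o["tool_pos"][:2],.15,98.5,3),(*c,.15,88,7),(*c,z+.003,88,5))
E
```

```text
[0.53914448 0.26558036 0.01315628] 0.037860411286531656 25.000855028629303
0.06815628283139644
3 x [-0.1, 0.0, -136.8] [0.0, 0.001, -0.0]
7 x [-55.9, -324.7, -136.9] [0.0, 0.001, 0.183]
5 x [-55.9, -324.7, -58.1] [0.0, 0.001, 0.183]
```

Emit:
move_arm --plan '[[[0,0,-50,0,0,0],[0,0,-100,0,0,0],[0,0,-137,0,0,0],[-56,-325,-137,0,0,0.183],[-56,-325,-137,0,0,0.183],[-56,-325,-137,0,0,0.183],[-56,-325,-137,0,0,0.183],[-56,-325,-137,0,0,0.183],[-56,-325,-137,0,0,0.183],[-56,-325,-137,0,0,0.183],[-56,-325,-137,0,0,0.183],[-56,-325,-100,0,0,0.183],[-56,-325,-75,0,0,0.183],[-56,-325,-63,0,0,0.183],[-56,-325,-58,0,0,0.183],[-56,-325,-55,0,0,0.183],[-56,-325,-55,0,0,0.183],[-56,-325,-55,0,0,0.183]]]'

```text
clock: 14.5
tool_pos: [0.6427, -0.0479, 0.0683]
ee_rot: [0.001, 0.017, 1.0, 0.0]
wrist_force: [-0.3, 0.1, -0.8]
gripper_width: 0.0373
gripper_force: 25.0
```

Emit:
move_arm --plan '[[[0,0,1,0,0,0],[0,0,2,0,0,0],[0,0,2,0,0,0],[0,0,2,0,0,0]]]'

```text
clock: 15.0
tool_pos: [0.6426, -0.048, 0.0682]
ee_rot: [0.001, 0.018, 1.0, -0.0]
wrist_force: [-4.9, -0.3, 13.7]
gripper_width: 0.0381
gripper_force: 25.0
```

Emit:
move_arm --plan '[[[0,0,0,0,0,0],[0,0,0,0,0,0],[0,0,0,0,0,0],[0,0,0,0,0,0],[0,0,-30,0,0,0],[0,0,-80,0,0,0],[0,0,-90,0,0,0],[0,0,-90,0,0,0]]]' --jaw 56

```text
clock: 16.0
tool_pos: [0.6424, -0.0479, 0.156]
ee_rot: [0.0, 0.017, 1.0, -0.0]
wrist_force: [-1.3, -0.2, 0.1]
gripper_width: 0.0561
gripper_force: 0.0
```

```bash
python3 - <<'E'
from h import *
from station import *
f=grab_frame("top");s=grab_frame("side")
for g in(f,s):
    print('-')
    for m in modules(g,[.34,.2],[.66,.46],.012): print(m)
o=get_obs();print(o["tool_pos"],o["gripper_width"],o["joint_pos"].round(2))
go(o,(.5464,.3603,.15,98.5,8),(.5464,.3603,.013,98.5,8))
E
```

```text
-
(array([546.2, 360.6]), 65, 40, 8.2, 0.034)
(array([477.9, 320.5]), 28, 27, -88.7, 0.032)
(array([413.8, 266.4]), 64, 39, -3.2, 0.032)
-
(array([515.6, 350.4]), 124, 58, 21.7, 0.033)
(array([412.3, 264.9]), 64, 47, -3.1, 0.033)
[ 0.64122025 -0.04803583  0.15423759] 0.05570565154275491 [ 0.2   0.83 -0.38  1.57  0.39  0.81  1.2 ]
8 x [108.9, 404.8, 4.4] [-0.0, -0.003, -0.183]
8 x [108.6, 404.8, 141.4] [-0.0, -0.003, -0.183]
```

Emit:
move_arm --plan '[[[109,405,0,0,0,-0.18],[109,405,0,0,0,-0.18],[109,405,0,0,0,-0.18],[109,405,0,0,0,-0.18],[109,405,0,0,0,-0.18],[109,405,0,0,0,-0.18],[109,405,0,0,0,-0.18],[109,405,20,0,0,-0.18],[109,405,50,0,0,-0.18],[109,405,90,0,0,-0.18],[109,405,120,0,0,-0.18],[109,405,135,0,0,-0.18],[109,405,140,0,0,-0.18],[109,405,140,0,0,-0.18],[109,405,140,0,0,-0.18]]]'

```text
clock: 17.98
tool_pos: [0.5481, 0.3612, 0.0169]
ee_rot: [0.001, -0.072, 0.997, 0.001]
wrist_force: [-0.2, 1.1, 0.2]
gripper_width: 0.0562
gripper_force: 0.0
```

Emit:
move_arm --plan '[[[0,0,0,0,0,0],[0,0,0,0,0,0],[0,0,0,0,0,0],[0,0,0,0,0,0],[0,0,0,0,0,0],[0,0,0,0,0,0]]]' --jaw 30

```text
clock: 18.73
tool_pos: [0.5477, 0.3609, 0.0163]
ee_rot: [0.0, -0.073, 0.997, 0.0]
wrist_force: [-1.3, -0.4, 5.7]
gripper_width: 0.0376
gripper_force: 25.0
```

```bash
python3 - <<'E'
from h import *
from station import *
o=get_obs();print(o["tool_pos"],o["gripper_width"],o["gripper_force"])
c=sc(.035+.043,.055);z=.058+o["tool_pos"][2]-.003; print(z)
go(o,(*c,.15,88,7),(*c,z,88,5))
E
```

```text
[0.54773027 0.3608905  0.01626416] 0.03755023471168641 24.997676610946655
0.07126416498038814
7 x [-54.4, -309.4, -133.8] [0.0, 0.001, 0.18]
5 x [-54.3, -309.4, -55.1] [0.0, 0.001, 0.18]
```

Emit:
move_arm --plan '[[[0,0,-50,0,0,0],[0,0,-100,0,0,0],[0,0,-134,0,0,0],[-54,-309,-134,0,0,0.18],[-54,-309,-134,0,0,0.18],[-54,-309,-134,0,0,0.18],[-54,-309,-134,0,0,0.18],[-54,-309,-134,0,0,0.18],[-54,-309,-134,0,0,0.18],[-54,-309,-134,0,0,0.18],[-54,-309,-134,0,0,0.18],[-54,-309,-100,0,0,0.18],[-54,-309,-72,0,0,0.18],[-54,-309,-60,0,0,0.18],[-54,-309,-56,0,0,0.18],[-54,-309,-54,0,0,0.18],[-54,-309,-54,0,0,0.18],[-54,-309,-54,0,0,0.18]]]'

```text
clock: 20.98
tool_pos: [0.646, 0.0638, 0.0712]
ee_rot: [0.001, 0.017, 1.0, 0.001]
wrist_force: [-2.3, 0.8, 6.7]
gripper_width: 0.0379
gripper_force: 25.0
```

Emit:
move_arm --plan '[[[0,0,0,0,0,0],[0,0,0,0,0,0],[0,0,0,0,0,0],[0,0,0,0,0,0],[0,0,-30,0,0,0],[0,0,-80,0,0,0],[0,0,-90,0,0,0],[0,0,-90,0,0,0]]]' --jaw 56

```text
clock: 21.98
tool_pos: [0.6457, 0.0626, 0.16]
ee_rot: [0.0, 0.017, 1.0, -0.0]
wrist_force: [-0.5, -0.4, -0.9]
gripper_width: 0.0561
gripper_force: 0.0
```

```bash
python3 - <<'E'
from h import *
from station import *
f=grab_frame("top");s=grab_frame("side")
for g in(f,s):
    print('-')
    for m in modules(g,[.34,.2],[.66,.46],.012): print(m)
o=get_obs();print(o["tool_pos"],o["gripper_width"],o["joint_pos"].round(2))
go(o,(.4136,.266,.15,87,8),(.4136,.266,.013,87,8))
E
```

```text
-
(array([477.3, 319.6]), 28, 27, -43.3, 0.032)
(array([414. , 266.3]), 64, 38, -2.8, 0.033)
-
(array([476.1, 319.1]), 31, 25, -64.8, 0.033)
(array([412.5, 266.3]), 64, 44, -2.8, 0.033)
[0.64459629 0.06239282 0.15825046] 0.05610254845166721 [ 0.03  0.83 -0.37  1.56  0.37  0.83  1.05]
8 x [237.9, 195.5, 8.7] [-0.001, -0.002, 0.018]
8 x [237.6, 195.6, 145.7] [-0.001, -0.002, 0.018]
```

Emit:
move_arm --plan '[[[238,195,0,0,0,0.018],[238,195,0,0,0,0.018],[238,195,0,0,0,0.018],[238,195,0,0,0,0.018],[238,195,0,0,0,0.018],[238,195,0,0,0,0.018],[238,195,20,0,0,0.018],[238,195,50,0,0,0.018],[238,195,100,0,0,0.018],[238,195,130,0,0,0.018],[238,195,142,0,0,0.018],[238,195,146,0,0,0.018],[238,195,146,0,0,0.018],[238,195,146,0,0,0.018]]]'

```text
clock: 23.82
tool_pos: [0.4151, 0.2662, 0.0146]
ee_rot: [0.001, 0.027, 1.0, 0.001]
wrist_force: [0.4, 0.1, 0.8]
gripper_width: 0.0562
gripper_force: 0.0
```

Emit:
move_arm --plan '[[[0,0,0,0,0,0],[0,0,0,0,0,0],[0,0,0,0,0,0],[0,0,0,0,0,0],[0,0,0,0,0,0],[0,0,0,0,0,0]]]' --jaw 30

```text
clock: 24.58
tool_pos: [0.4148, 0.2662, 0.0142]
ee_rot: [0.0, 0.026, 1.0, 0.0]
wrist_force: [-0.6, 0.3, 6.6]
gripper_width: 0.0377
gripper_force: 25.0
```

```bash
python3 - <<'E'
from h import *
from station import *
o=get_obs();print(o["tool_pos"],o["gripper_width"],o["gripper_force"])
c=sc(.035-.043,.0);z=.058+o["tool_pos"][2]-.003; print(z)
go(o,(*c,.15,88,7),(*c,z,88,5))
E
```

```text
[0.41475447 0.26617847 0.01416407] 0.03774874041387417 24.992063641548157
0.06916406581456352
7 x [-156.9, -247.6, -135.9] [0.001, 0.001, -0.018]
5 x [-156.9, -247.6, -55.1] [0.001, 0.001, -0.018]
```

Emit:
move_arm --plan '[[[0,0,-50,0,0,0],[0,0,-100,0,0,0],[0,0,-136,0,0,0],[-157,-248,-136,0,0,-0.018],[-157,-248,-136,0,0,-0.018],[-157,-248,-136,0,0,-0.018],[-157,-248,-136,0,0,-0.018],[-157,-248,-136,0,0,-0.018],[-157,-248,-136,0,0,-0.018],[-157,-248,-136,0,0,-0.018],[-157,-248,-100,0,0,-0.018],[-157,-248,-72,0,0,-0.018],[-157,-248,-60,0,0,-0.018],[-157,-248,-56,0,0,-0.018],[-157,-248,-54,0,0,-0.018],[-157,-248,-54,0,0,-0.018],[-157,-248,-54,0,0,-0.018]]]'

```text
clock: 26.7
tool_pos: [0.5581, 0.0111, 0.0692]
ee_rot: [0.0, 0.017, 1.0, 0.001]
wrist_force: [-2.9, 0.5, 6.8]
gripper_width: 0.0377
gripper_force: 25.0
```

Emit:
move_arm --plan '[[[0,0,0,0,0,0],[0,0,0,0,0,0],[0,0,0,0,0,0],[0,0,0,0,0,0],[0,0,-30,0,0,0],[0,0,-80,0,0,0],[0,0,-100,0,0,0],[0,0,-100,0,0,0],[0,0,-100,0,0,0]]]' --jaw 56

```text
clock: 27.82
tool_pos: [0.5575, 0.0097, 0.1667]
ee_rot: [-0.001, 0.017, 1.0, -0.0]
wrist_force: [0.2, 0.2, 0.2]
gripper_width: 0.0555
gripper_force: 0.0
```

```bash
python3 - <<'E'
from h import *
from station import *
s=grab_frame("side")
for m in modules(s,[.5,-.13],[.72,.16],.068,.1): print(m)
cv2.imwrite("pics/s3.png",cv2.resize(s["img"][130:300,200:430,::-1],None,fx=3,fy=3))
o=get_obs();print(o["tool_pos"],o["gripper_width"],o["joint_pos"].round(2))
c=sc(-.098,.028)
go(o,(*c,.13,178,8),(*c,.053,178,8));go(o,(*c,.13,-2,8))
E
```

```text
(array([642.3,  64.7]), 65, 45, -1.9, 0.087)
(array([556.1,  12.1]), 66, 44, -3.1, 0.087)
(array([639.2, -46.4]), 66, 43, -2.3, 0.087)
[0.55730346 0.0097514  0.16642556] 0.055972078475605785 [ 0.15  0.72 -0.41  1.83  0.44  0.68  1.01]
8 x [88.9, 28.9, 36.6] [0.002, -0.002, -1.571]
8 x [88.8, 28.9, 113.6] [0.002, -0.002, -1.571]
8 x [88.9, 28.9, 36.6] [-0.002, -0.002, 1.571]
```

View pics/s3.png

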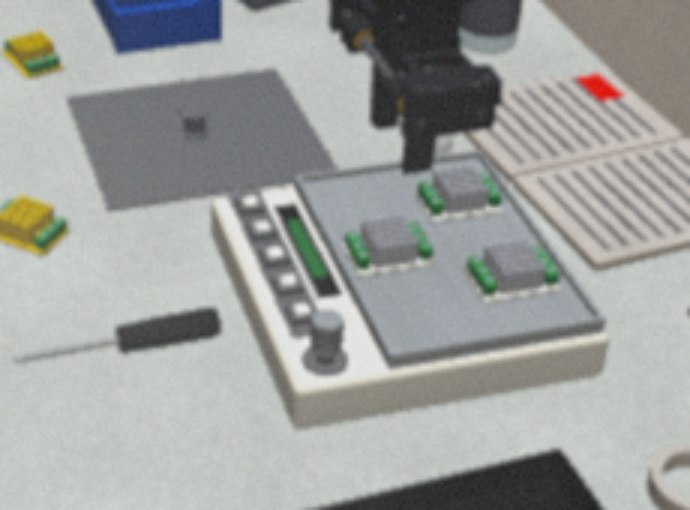

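All three modules lie flat on the pan, at crop (395,242), (460,190) and (515,265), and the cap is still up at (325,330). Now total, then print.

Emit:
move_arm --plan '[[[89,29,0,0,0,1.571],[89,29,0,0,0,1.571],[89,29,0,0,0,1.571],[89,29,0,0,0,1.571],[89,29,0,0,0,1.571],[89,29,0,0,0,1.571],[89,29,0,0,0,1.571],[89,29,0,0,0,1.571],[89,29,0,0,0,1.571],[89,29,0,0,0,1.571],[89,29,40,0,0,1.571],[89,29,80,0,0,1.571],[89,29,96,0,0,1.571],[89,29,96,0,0,1.571],[89,29,96,0,0,1.571],[89,29,96,0,0,1.571]]]' --jaw 0

```text
clock: 29.88
tool_pos: [0.4708, 0.0421, 0.0725]
ee_rot: [0.0, 0.719, 0.695, 0.001]
wrist_force: [-0.4, 1.2, -0.8]
gripper_width: 0.0006
gripper_force: 0.0
```

Emit:
move_arm --plan '[[[0,-1,12,0,0,0],[0,-1,17,0,0,0],[0,-1,19.5,0,0,0],[0,-1,19.5,0,0,0],[0,-1,19.5,0,0,0],[0,-1,19.5,0,0,0]]]'

```text
clock: 30.62
tool_pos: [0.4695, 0.0422, 0.0533]
ee_rot: [0.0, 0.719, 0.695, 0.001]
wrist_force: [-1.5, 1.1, 17.0]
gripper_width: 0.0002
gripper_force: 8.1
```

Emit:
move_arm --plan '[[[0,0,-18,0,0,0],[0,0,-18,0,0,0],[-38,-1,-18,0,0,0],[-38,-1,-18,0,0,0],[-38,-1,-18,0,0,0],[-38,-1,-18,0,0,0],[-38,-1,-6,0,0,0],[-38,-1,-2,0,0,0],[-38,-1,0,0,0,0],[-38,-1,0,0,0,0],[-38,-1,0,0,0,0],[-38,-1,0,0,0,0]]]'

```text
clock: 32.12
tool_pos: [0.4674, 0.005, 0.0532]
ee_rot: [0.0, 0.719, 0.695, 0.001]
wrist_force: [-1.4, 2.3, 16.7]
gripper_width: 0.0006
gripper_force: 8.8
```

Emit:
move_arm --plan '[[[0,0,-60,0,0,0],[0,0,-113,0,0,0],[8,90,-113,0,0,-1.571],[8,90,-113,0,0,-1.571],[8,90,-113,0,0,-1.571],[8,90,-113,0,0,-1.571],[8,90,-113,0,0,-1.571],[8,90,-113,0,0,-1.571],[8,90,-113,0,0,-1.571],[8,90,-113,0,0,-1.571],[8,90,-113,0,0,-1.571],[8,90,-113,0,0,-1.571],[8,90,-113,0,0,-1.571],[8,90,-113,0,0,-1.571]]]' --jaw 56

```text
clock: 33.88
tool_pos: [0.557, 0.0091, 0.1651]
ee_rot: [-0.0, 0.018, 1.0, -0.0]
wrist_force: [0.6, -0.3, 0.8]
gripper_width: 0.0559
gripper_force: 0.0
```

```bash
python3 - <<'E'
from h import *
from station import *
s=grab_frame("side")
for m in modules(s,[.5,-.13],[.72,.16],.068,.1): print(m)
P=cloud(s);m=(P[...,2]>.083)&(P[...,2]<.1)&(abs(P[...,0]-.467)<.02)&(abs(P[...,1]+.089)<.02);print("cap",m.sum(),np.median(P[m][:,2]))
o=get_obs();print(o["tool_pos"],o["gripper_width"],o["joint_pos"].round(2))
go(o,(.5575,.0108,.069,88,8))
E
```

```text
(array([642.4,  64.8]), 67, 43, -2.7, 0.088)
(array([555.9,  10.9]), 66, 44, -3.5, 0.087)
(array([639.2, -46.7]), 66, 45, -6.8, 0.087)
cap 84 0.09127377892957877
[0.55709475 0.00908876 0.16513388] 0.055985205124042266 [ 0.15  0.73 -0.42  1.84  0.45  0.67  1.  ]
8 x [-0.4, 1.7, 96.1] [-0.0, -0.0, -0.0]
```

Emit:
move_arm --plan '[[[0,2,40,0,0,0],[0,2,75,0,0,0],[0,2,90,0,0,0],[0,2,96,0,0,0],[0,2,96,0,0,0],[0,2,96,0,0,0]]]'

```text
clock: 34.67
tool_pos: [0.558, 0.0111, 0.0702]
ee_rot: [0.001, 0.017, 1.0, 0.0]
wrist_force: [0.5, 0.7, 1.3]
gripper_width: 0.0556
gripper_force: 0.0
```

Emit:
move_arm --plan '[[[0,0,0,0,0,0],[0,0,0,0,0,0],[0,0,0,0,0,0],[0,0,0,0,0,0],[0,0,0,0,0,0],[0,0,0,0,0,0]]]' --jaw 30

```text
clock: 35.42
tool_pos: [0.5575, 0.011, 0.0696]
ee_rot: [0.0, 0.017, 1.0, -0.0]
wrist_force: [-0.4, -0.4, 6.1]
gripper_width: 0.0378
gripper_force: 25.0
```

```bash
python3 - <<'E'
from h import *
from station import *
o=get_obs();print(o["tool_pos"],o["gripper_width"],o["gripper_force"])
z=.004+o["tool_pos"][2]-.058; print(z)
for p in((.05,-.055),(.05,.055),(-.05,0)):
    c=tr(*p);print(p,c.round(4));go(o,(*c,.15,91.6,7),(*c,z,91.6,5))
E
```

```text
[0.55749015 0.01096581 0.06964377] 0.037848940015761716 24.994068145751953
0.015643766897700286
(0.05, -0.055) [ 0.553  -0.3717]
7 x [-8.9, -382.6, -80.3] [-0.0, 0.001, -0.063]
5 x [-8.8, -382.6, 54.0] [-0.0, 0.001, -0.063]
(0.05, 0.055) [ 0.5498 -0.2618]
7 x [-1.9, -272.9, -80.3] [-0.0, 0.001, -0.063]
5 x [-1.8, -272.9, 54.0] [-0.0, 0.001, -0.063]
(-0.05, 0) [ 0.4514 -0.3196]
7 x [94.4, -334.1, -80.4] [-0.0, 0.001, -0.063]
5 x [94.5, -334.1, 53.9] [-0.0, 0.001, -0.063]
```

Emit:
move_arm --plan '[[[0,0,-40,0,0,0],[0,0,-80,0,0,0],[-9,-383,-80,0,0,-0.063],[-9,-383,-80,0,0,-0.063],[-9,-383,-80,0,0,-0.063],[-9,-383,-80,0,0,-0.063],[-9,-383,-80,0,0,-0.063],[-9,-383,-80,0,0,-0.063],[-9,-383,-80,0,0,-0.063],[-9,-383,-80,0,0,-0.063],[-9,-383,-40,0,0,-0.063],[-9,-383,0,0,0,-0.063],[-9,-383,25,0,0,-0.063],[-9,-383,42,0,0,-0.063],[-9,-383,50,0,0,-0.063],[-9,-383,54,0,0,-0.063],[-9,-383,54,0,0,-0.063],[-9,-383,54,0,0,-0.063]]]'

```text
clock: 37.67
tool_pos: [0.5534, -0.3724, 0.0159]
ee_rot: [0.001, -0.014, 1.0, -0.0]
wrist_force: [-0.0, -0.6, -1.0]
gripper_width: 0.0376
gripper_force: 25.0
```

Emit:
move_arm --plan '[[[0,0,1,0,0,0],[0,0,2,0,0,0],[0,0,2,0,0,0],[0,0,2,0,0,0]]]'

```text
clock: 38.17
tool_pos: [0.5534, -0.3724, 0.0157]
ee_rot: [0.001, -0.014, 1.0, -0.001]
wrist_force: [-3.8, 0.6, 14.1]
gripper_width: 0.0376
gripper_force: 25.0
```

Emit:
move_arm --plan '[[[0,0,0,0,0,0],[0,0,0,0,0,0],[0,0,0,0,0,0],[0,0,0,0,0,0],[0,0,-30,0,0,0],[0,0,-80,0,0,0],[0,0,-130,0,0,0],[0,0,-145,0,0,0],[0,0,-145,0,0,0],[0,0,-145,0,0,0]]]' --jaw 56

```text
clock: 39.42
tool_pos: [0.5516, -0.3717, 0.1561]
ee_rot: [-0.002, -0.014, 1.0, 0.001]
wrist_force: [0.1, 0.9, 0.4]
gripper_width: 0.0561
gripper_force: 0.0
```

```bash
python3 - <<'E'
from h import *
from station import *
s=grab_frame("side");f=grab_frame("top")
for g in(s,f):
    print('-')
    for m in modules(g,[.5,-.13],[.72,.16],.068,.1): print(m)
    for m in modules(g,[.41,-.42],[.6,-.22],.014,.1): print('tray',m)
o=get_obs();print(o["tool_pos"],o["gripper_width"],o["joint_pos"].round(2))
go(o,(.6425,-.0475,.16,88,8),(.6425,-.0475,.068,88,8))
E
```

```text
-
(array([642.6,  64.7]), 67, 46, -2.3, 0.087)
(array([639.1, -47.2]), 66, 42, 0.9, 0.087)
tray (array([ 551.2, -371.4]), 66, 41, 2.0, 0.034)
-
(array([643.3,  63.6]), 64, 36, 0.4, 0.088)
(array([640.9, -48.1]), 65, 39, -0.4, 0.087)
tray (array([ 552.3, -372.3]), 63, 40, 2.2, 0.035)
[ 0.55179703 -0.37161513  0.15612883] 0.05598931663589794 [ 0.79  0.88 -0.52  1.49  0.51  0.91  1.7 ]
8 x [-99.9, 321.4, -3.6] [0.002, -0.003, 0.063]
8 x [-100.2, 321.2, 88.4] [0.002, -0.003, 0.063]
```

Emit:
move_arm --plan '[[[-100,321,0,0,0,0.063],[-100,321,0,0,0,0.063],[-100,321,0,0,0,0.063],[-100,321,0,0,0,0.063],[-100,321,0,0,0,0.063],[-100,321,0,0,0,0.063],[-100,321,0,0,0,0.063],[-100,321,10,0,0,0.063],[-100,321,45,0,0,0.063],[-100,321,70,0,0,0.063],[-100,321,83,0,0,0.063],[-100,321,87,0,0,0.063],[-100,321,87,0,0,0.063],[-100,321,87,0,0,0.063]]]'

```text
clock: 41.28
tool_pos: [0.6445, -0.0484, 0.0722]
ee_rot: [0.001, 0.017, 1.0, 0.0]
wrist_force: [-0.5, -0.1, 0.1]
gripper_width: 0.0557
gripper_force: 0.0
```

Emit:
move_arm --plan '[[[0,0,0,0,0,0],[0,0,0,0,0,0],[0,0,0,0,0,0],[0,0,0,0,0,0],[0,0,0,0,0,0],[0,0,0,0,0,0]]]' --jaw 30

```text
clock: 42.02
tool_pos: [0.644, -0.0483, 0.0716]
ee_rot: [0.0, 0.017, 1.0, 0.0]
wrist_force: [-1.0, 0.1, 5.6]
gripper_width: 0.0378
gripper_force: 25.0
```

```bash
python3 - <<'E'
from h import *
from station import *
o=get_obs();print(o["tool_pos"],o["gripper_width"],o["gripper_force"])
z=.004+o["tool_pos"][2]-.058; print(z)
c=tr(.05,.055);go(o,(*c,.15,91.6,7),(*c,z,91.6,5))
E
```

```text
[ 0.64402914 -0.04829979  0.0715989 ] 0.03782393544884435 25.000603795051575
0.017598897704281212
7 x [86.7, -216.6, -78.5] [0.0, 0.001, -0.063]
5 x [86.8, -216.6, 53.9] [0.0, 0.001, -0.063]
```

Emit:
move_arm --plan '[[[0,0,-40,0,0,0],[0,0,-80,0,0,0],[87,-217,-80,0,0,-0.063],[87,-217,-80,0,0,-0.063],[87,-217,-80,0,0,-0.063],[87,-217,-80,0,0,-0.063],[87,-217,-80,0,0,-0.063],[87,-217,-80,0,0,-0.063],[87,-217,-40,0,0,-0.063],[87,-217,0,0,0,-0.063],[87,-217,25,0,0,-0.063],[87,-217,42,0,0,-0.063],[87,-217,50,0,0,-0.063],[87,-217,54,0,0,-0.063],[87,-217,55,0,0,-0.063],[87,-217,55,0,0,-0.063],[87,-217,55,0,0,-0.063]]]'

```text
clock: 44.15
tool_pos: [0.55, -0.2617, 0.0176]
ee_rot: [0.001, -0.014, 1.0, 0.0]
wrist_force: [-1.8, 2.5, 6.2]
gripper_width: 0.0376
gripper_force: 25.0
```

Emit:
move_arm --plan '[[[0,0,0,0,0,0],[0,0,0,0,0,0],[0,0,0,0,0,0],[0,0,0,0,0,0],[0,0,-30,0,0,0],[0,0,-80,0,0,0],[0,0,-130,0,0,0],[0,0,-145,0,0,0],[0,0,-145,0,0,0],[0,0,-145,0,0,0]]]' --jaw 56

```text
clock: 45.4
tool_pos: [0.5481, -0.2621, 0.1594]
ee_rot: [-0.002, -0.014, 1.0, 0.0]
wrist_force: [0.3, -0.2, -0.1]
gripper_width: 0.0558
gripper_force: 0.0
```

```bash
python3 - <<'E'
from h import *
from station import *
s=grab_frame("side");f=grab_frame("top")
for g in(s,f):
    print('-')
    for m in modules(g,[.5,-.13],[.72,.16],.068,.1): print(m)
    for m in modules(g,[.41,-.42],[.6,-.22],.014,.1): print('tray',m)
o=get_obs();print(o["tool_pos"],o["gripper_width"],o["joint_pos"].round(2))
go(o,(.644,.0638,.16,88,8),(.644,.0638,.068,88,8))
E
```

```text
-
(array([636.4,  67.2]), 56, 39, 7.6, 0.087)
tray (array([ 545.9, -260.4]), 64, 42, 0.7, 0.033)
tray (array([ 551.3, -370.9]), 66, 40, 1.9, 0.033)
-
(array([644. ,  63.7]), 65, 36, 0.3, 0.086)
tray (array([ 545.5, -372.1]), 50, 40, 1.0, 0.034)
tray (array([ 539.6, -260.9]), 49, 38, 3.2, 0.034)
[ 0.54823742 -0.26192252  0.15936894] 0.056067697490263496 [ 0.65  0.81 -0.52  1.68  0.52  0.8   1.5 ]
8 x [-105.0, 322.9, -0.6] [0.001, -0.003, 0.063]
8 x [-105.3, 322.8, 91.4] [0.001, -0.003, 0.063]
```

Emit:
move_arm --plan '[[[-105,323,0,0,0,0.063],[-105,323,0,0,0,0.063],[-105,323,0,0,0,0.063],[-105,323,0,0,0,0.063],[-105,323,0,0,0,0.063],[-105,323,0,0,0,0.063],[-105,323,0,0,0,0.063],[-105,323,10,0,0,0.063],[-105,323,45,0,0,0.063],[-105,323,73,0,0,0.063],[-105,323,87,0,0,0.063],[-105,323,91,0,0,0.063],[-105,323,91,0,0,0.063],[-105,323,91,0,0,0.063]]]'

```text
clock: 47.25
tool_pos: [0.6459, 0.0637, 0.0713]
ee_rot: [0.001, 0.017, 1.0, 0.0]
wrist_force: [0.7, -0.5, 0.5]
gripper_width: 0.056
gripper_force: 0.0
```

Emit:
move_arm --plan '[[[0,0,0,0,0,0],[0,0,0,0,0,0],[0,0,0,0,0,0],[0,0,0,0,0,0],[0,0,0,0,0,0],[0,0,0,0,0,0]]]' --jaw 30

```text
clock: 48.0
tool_pos: [0.6454, 0.0638, 0.0706]
ee_rot: [0.0, 0.017, 1.0, 0.0]
wrist_force: [-1.3, 0.1, 6.5]
gripper_width: 0.0382
gripper_force: 25.0
```

```bash
python3 - <<'E'
from h import *
from station import *
o=get_obs();print(o["tool_pos"],o["gripper_width"],o["gripper_force"])
z=.004+o["tool_pos"][2]-.058; print(z)
c=tr(-.05,0);go(o,(*c,.16,91.6,7),(*c,z,91.6,5))
E
```

```text
[0.64538208 0.06376948 0.07061436] 0.03819715958828631 24.999371767044067
0.016614364565113553
7 x [180.5, -389.9, -89.6] [0.0, 0.001, -0.063]
5 x [180.6, -389.9, 53.8] [0.0, 0.001, -0.063]
```

Emit:
move_arm --plan '[[[0,0,-40,0,0,0],[0,0,-90,0,0,0],[180,-390,-90,0,0,-0.063],[180,-390,-90,0,0,-0.063],[180,-390,-90,0,0,-0.063],[180,-390,-90,0,0,-0.063],[180,-390,-90,0,0,-0.063],[180,-390,-90,0,0,-0.063],[180,-390,-90,0,0,-0.063],[180,-390,-90,0,0,-0.063],[180,-390,-90,0,0,-0.063],[180,-390,-40,0,0,-0.063],[180,-390,0,0,0,-0.063],[180,-390,30,0,0,-0.063],[180,-390,45,0,0,-0.063],[180,-390,52,0,0,-0.063],[180,-390,55,0,0,-0.063],[180,-390,55,0,0,-0.063],[180,-390,55,0,0,-0.063]]]'

```text
clock: 50.38
tool_pos: [0.4526, -0.3193, 0.0166]
ee_rot: [0.001, -0.014, 1.0, -0.0]
wrist_force: [-1.1, 2.3, 6.9]
gripper_width: 0.0378
gripper_force: 25.0
```

Emit:
move_arm --plan '[[[0,0,0,0,0,0],[0,0,0,0,0,0],[0,0,0,0,0,0],[0,0,0,0,0,0],[0,0,-30,0,0,0],[0,0,-80,0,0,0],[0,0,-130,0,0,0],[0,0,-145,0,0,0],[0,0,-145,0,0,0],[0,0,-145,0,0,0]]]' --jaw 56

```text
clock: 51.62
tool_pos: [0.4506, -0.3196, 0.1586]
ee_rot: [-0.001, -0.014, 1.0, 0.001]
wrist_force: [0.5, -0.2, -0.1]
gripper_width: 0.0559
gripper_force: 0.0
```

```bash
python3 - <<'E'
from h import *
from station import *
s=grab_frame("side")
for m in modules(s,[.41,-.42],[.6,-.22],.014,.1): print('tray',m)
cv2.imwrite("pics/s4.png",cv2.resize(s["img"][180:400,230:470,::-1],None,fx=2.5,fy=2.5))
o=get_obs();print(o["tool_pos"],o["gripper_width"],o["joint_pos"].round(2))
c=sc(-.099,.104)
go(o,(.5,-.1,.16,-2,8),(*c,.16,-2,8),(*c,.073,-2,8))
E
```

```text
tray (array([ 545.6, -261.4]), 65, 40, 1.9, 0.033)
tray (array([ 450.3, -318.4]), 66, 41, 2.7, 0.033)
tray (array([ 544.8, -346.7]), 66, 41, 0.5, 0.033)
[ 0.45064978 -0.31949271  0.1585226 ] 0.056316446122988695 [ 0.85  0.75 -0.53  1.85  0.57  0.7   1.58]
8 x [-55.5, 218.0, -1.3] [-0.001, -0.003, 1.634]
8 x [-32.7, 436.4, -0.9] [-0.001, -0.003, 1.634]
8 x [-32.9, 436.3, 86.1] [-0.001, -0.003, 1.634]
```

View pics/s4.png

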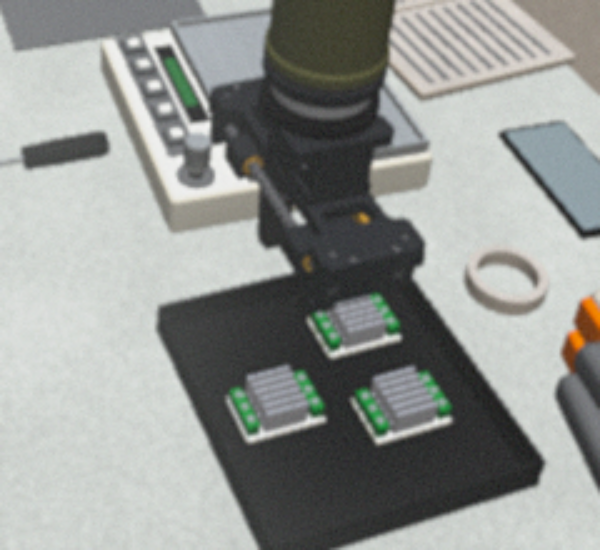

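All three modules lie flat in the tray, at crop (275,400), (360,322) and (402,402). One was knocked about 25 mm sideways but is still flat and clear of the others. The cap is still up at (195,155). Next is on/off again.

Emit:
move_arm --plan '[[[-55,218,0,0,0,1.634],[-55,218,0,0,0,1.634],[-55,218,0,0,0,1.634],[-55,218,0,0,0,1.634],[-33,436,0,0,0,1.634],[-33,436,0,0,0,1.634],[-33,436,0,0,0,1.634],[-33,436,0,0,0,1.634],[-33,436,0,0,0,1.634],[-33,436,0,0,0,1.634],[-33,436,0,0,0,1.634],[-33,436,0,0,0,1.634],[-33,436,40,0,0,1.634],[-33,436,70,0,0,1.634],[-33,436,86,0,0,1.634],[-33,436,86,0,0,1.634],[-33,436,86,0,0,1.634]]]' --jaw 0

```text
clock: 53.8
tool_pos: [0.4728, 0.1167, 0.0747]
ee_rot: [0.0, 0.719, 0.695, 0.0]
wrist_force: [0.4, 0.2, 0.9]
gripper_width: 0.0003
gripper_force: 0.0
```

Emit:
move_arm --plan '[[[0,-1,12,0,0,0],[0,-1,18,0,0,0],[0,-1,21,0,0,0],[0,-1,21.5,0,0,0],[0,-1,21.5,0,0,0],[0,-1,21.5,0,0,0],[0,-1,21.5,0,0,0]]]'

```text
clock: 54.68
tool_pos: [0.4714, 0.117, 0.0534]
ee_rot: [0.0, 0.719, 0.695, 0.0]
wrist_force: [-0.7, -0.1, 8.8]
gripper_width: 0.0005
gripper_force: 4.7
```

Emit:
move_arm --plan '[[[0,0,-40,0,0,0],[0,0,-76,0,0,0],[-60,-3,-76,0,0,0],[-120,-3,-76,0,0,0],[-180,-2,-76,0,0,0],[-206,2,-76,0,0,0],[-206,2,-76,0,0,0],[-206,2,-76,0,0,0],[-206,2,-76,0,0,0]]]'

```text
clock: 55.8
tool_pos: [0.4662, -0.0871, 0.1286]
ee_rot: [-0.0, 0.718, 0.696, 0.0]
wrist_force: [-0.1, 0.2, -0.5]
gripper_width: 0.0007
gripper_force: 0.0
```

```bash
python3 - <<'E'
from h import *
from station import *
s=grab_frame("side")
for m in modules(s,[.41,-.42],[.6,-.22],.014,.1): print('tray',m)
o=get_obs();print(o["tool_pos"],o["gripper_width"])
go(o,(.4655,-.089,.095,-2,8),(.4655,-.089,.079,-2,8))
E
```

```text
tray (array([ 545.7, -260.8]), 66, 42, 2.4, 0.034)
tray (array([ 450.6, -318.5]), 64, 40, 1.1, 0.033)
tray (array([ 545. , -346.7]), 66, 41, 1.4, 0.034)
[ 0.46619263 -0.08734859  0.12863487] 0.0007198453574318136
8 x [-1.7, -0.6, 33.6] [-0.0, -0.001, 0.003]
8 x [-1.7, -0.6, 49.6] [-0.0, -0.001, 0.003]
```

Emit:
move_arm --plan '[[[-2,-1,25,0,0,0],[-2,-1,34,0,0,0],[-2,-1,40,0,0,0],[-2,-1,45,0,0,0],[-2,-1,48.5,0,0,0],[-2,-1,49.5,0,0,0],[-2,-1,49.5,0,0,0],[-2,-1,49.5,0,0,0],[-2,-1,49.5,0,0,0]]]'

```text
clock: 56.98
tool_pos: [0.4647, -0.0903, 0.0802]
ee_rot: [-0.0, 0.719, 0.695, 0.0]
wrist_force: [-2.9, 3.4, 15.0]
gripper_width: 0.0004
gripper_force: 7.2
```

Bottomed at 80 mm with 15 N, so the lock is down. Retreat and check.

Emit:
move_arm --plan '[[[0,0,-40,0,0,0],[0,0,-100,0,0,0],[60,0,-120,0,0,0],[120,0,-120,0,0,0],[120,0,-120,0,0,0],[120,0,-120,0,0,0],[120,0,-120,0,0,0]]]'

```text
clock: 57.85
tool_pos: [0.4693, 0.0269, 0.199]
ee_rot: [0.0, 0.721, 0.693, -0.0]
wrist_force: [-0.5, 0.3, -0.1]
gripper_width: 0.0006
gripper_force: 0.0
```

```bash
python3 - <<'E'
from h import *
from station import *
s=grab_frame("side")
for m in modules(s,[.41,-.42],[.6,-.22],.014,.1): print('tray',m)
P=cloud(s);m=(P[...,2]>.073)&(P[...,2]<.1)&(abs(P[...,0]-.467)<.02)&(abs(P[...,1]+.089)<.02);print("cap",m.sum(),np.percentile(P[m][:,2],[50,90]))
print(get_obs()["joint_vel"].round(3))
E
```

```text
tray (array([ 545.5, -261.1]), 66, 43, 1.7, 0.033)
tray (array([ 450.5, -318.5]), 66, 40, 1.2, 0.034)
tray (array([ 545.5, -346.7]), 66, 41, 0.7, 0.033)
cap 77 [0.07935055 0.08145998]
[ 0.001 -0.    -0.008 -0.001 -0.002  0.    -0.002]
```

```bash
python3 -c "
from station import *
print(sign_off())"
```

```text
the job is handed in; nothing more can be done
None
```

I carried out the whole check-weigh sequence in order and handed the job in at about 58 s: all three modules measured flat in the tray and the lock cap down; the sign-off call returned no verdict.

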